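# Set a screw jack level with a block, lock it, and lay the core bar across

## Task

Turn the knurled head of the screw jack until its flat top is level with the top of the upright steel block beside it, and then turn the lock ring under the head clockwise until it is tight. After that, lay the loose aluminium core bar across the two so that it rests level on both the jack and the block; set it down without dropping it and leave the other things on the bench where they are.

Things in the scene. Friction and masses are not known exactly. Their poses are not given: they have to be found in the camera images.
- jack: Small screw jack held to the bench by its magnet foot; it cannot shift. Origin: on its upright axis at the bench top. Grey base: foot 74 mm across and 12 mm high, body 54 mm across up to 32 mm. Above it on one axis: the wide dark lock ring, then the narrower bright head. Block stands about 118 mm off along -y of this frame
- head_top (a point): Centre of the jack's flat top, a pad 28 mm across and 3 mm thick on the head. The head is a knurled knob 40 mm across and 17 mm high, from 20 mm to 3 mm below this point; a 30 mm thread shows below it. Turned anticlockwise from above it rises 2.546 mm a radian (16 mm a turn), on a light steady drag of 0.06 N m
- jack_head (a joint): Angle of the head, rad, growing anticlockwise seen from above as it rises. Its flat top stands 68 mm + 2.546 mm x angle over the bench, so it is level with the block at 3.14. Starts between 0.6 and 1.95; range -0.2 to 5.2
- lock_ring (a joint): Angle of the lock ring, rad, growing clockwise seen from above as it tightens. Starts slack at 0 to 0.35; it grips the thread from about 0.85, is tight from 1.15 on and meets its stop at 1.4, where it may spring back a little if forced. Drag 0.3 N m. Tight, it makes the head several times stiffer to turn. Turning one does not turn the other
- tommy_tip (a point): Ball end of the short tommy bar of the lock ring, 47 mm from the axis at mid height of the ring; the bar is 6 mm thick and points straight out, the ball 8 mm. The ring is 58 mm across and 12 mm high, its middle 41.6 mm over the bench at joint value 0 and sinking 2.546 mm a radian. It can be gripped across from above, astride the head, or pushed by the bar
- block: Upright steel block with round holes in its sides, 51 mm (x) by 25 mm (y) by 76 mm high, heavy, does not shift. Origin: centre of its underside
- block_top (a point): Centre of the block's flat top, 76 mm over the bench
- bar: Loose aluminium core bar, 34 mm wide (x), 165 mm long (y), 18 mm thick (z), 0.2 to 0.4 kg, lying flat; a small hole near each end and two round cavities on top. Origin: centre of its underside. Grip it across its width at the middle
- oil_bottle: white squeeze bottle, 84 mm tall, standing; leave alone. Origin: centre of its underside
- tool_handle: turned wooden file handle, 99 mm long, 25 mm thick, lying; leave alone. Origin: under its middle
- mould_insert_1: steel mould insert, 32x38x20 mm; leave alone. Origin: centre of its underside
- mould_insert_0: steel mould insert, 34x46x24 mm; leave alone. Origin: centre of its underside
- felt_bob_1: felt polishing bob on a thin shank, 22 mm across, 48 mm tall, standing; leave alone. Origin: centre of its underside
- burr_dish: white dish of small burrs, 118 mm across, 36 mm high; leave alone. Origin: centre of its underside
Things that resemble listed ones, but are neither listed nor needed, are in the scene too. What is shaped like the block but blue or red is not meant.

How it is judged (in metres and radians):
On the way, in this order (a step that is already met when the one before it is completed fails the run):
1. the head's top is set level with the block's top while the lock ring is still slack (z of head_top in the frame of block_top between -0.0012 and 0.0012 m and value of joint lock_ring below 0.8 rad), for 0.2 s.
2. the lock ring is tight and the head is still level with the block (z of head_top in the frame of block_top between -0.0012 and 0.0012 m and value of joint lock_ring above 1.15 rad), for 0.2 s.
At the end, for the whole second after the job is handed in: The jack's top is within 1.2 mm of the height of the block's top, the lock ring is tight (1.15 rad or more), and the bar lies still and level (within 0.025 rad) on both the jack's top and the block, its underside at their height (within 3 mm) (all of step 2 and contact force between bar and jack above 0.2 N and contact force between bar and block above 0.2 N and height (world z) of bar between 0.073 and 0.079 m and angle between bar's own z axis and vertical below 0.025 rad and linear speed of bar below 0.02 m/s); the robot touches nothing.
It fails at once if the bar is dropped (falls freely at over 0.45 m/s) (contact force between bar and the fingers below 0.05 N and linear speed of bar above 0.45 m/s).
It fails at once if one of the other listed things on the bench is shifted by over 30 mm (distance of any of oil_bottle, tool_handle, mould_insert_1, mould_insert_0, felt_bob_1, burr_dish from where it was at the start of the episode above 0.03 m).
It also fails if it takes over 61 s, if anything falls off the work surface, if the arm or the gripper's body presses on something with over 40 N, if the wrist force passes 120 N, or if a joint passes its speed limit or range.

## Robot

A 6-joint arm with a two-finger parallel gripper is mounted at the origin on a cart in front of the work surface, level with it; the furniture and walls round the work are solid. World frame = base frame: x ahead of the robot, y to its left, z up, the work surface at z = 0. Lengths are in mm, angles in degrees, forces in N, time in s.
With the tool pointing down it reaches from about 350 to 850 mm from the base axis. Payload 8.1 kg.
Tool frame: the origin (TCP) lies between the finger pads; the fingertips stand 25 mm ahead of it and the grasp point (between the pads) lies 6 mm ahead of it (r.tcp_to_tips is the distance from the TCP to the fingertips, in mm); z points along the fingers, y is the line along which they close (so a half turn about z gives the same grasp; the last joint's range is limited). The gripper opens to 85 mm and grips with 20 to 120 N. Pads are 22 mm wide; open, the fingers measure 114 mm over their backs; the gripper's body (76 mm by 85 mm) begins 54 mm behind the grasp point. The pads swing forward as they close: fully open they stand 13 mm farther back than shut.
Start: joints at [70.05, 7.471, 85.268, -0, 87.261, -4.893], TCP at [155.849, 579.411, 256.292] pointing down, gripper open.
Joint ranges: [-169.43, 169.43], [-51.17, 129.36], [1.28, 143.12], [-76.62, 256.62], [0, 156.53], [-152.29, 152.29]. Speed limits (degrees/s): [136.94, 136.94, 159.86, 180, 180, 180].

## Interface

Orientations are given as [roll, pitch, yaw] about the fixed x, y, z axes, in that order (R = Rz(yaw) Ry(pitch) Rx(roll)).
In Python, from bench import r gives the robot as it stands.
- The arm moves only by the tool apply_moves, never from a script. Its arguments are lists of equal length, an entry for each row: "angular": the turn, a rotation vector about the world's x, y, z in units of 8 degrees (1.0 is 8 degrees), a list of three; "travel": the shift along the world's x, y, z in units of 40 mm (1.0 is 40 mm), a list of three; "jaw": the opening, from 0 (shut) to 1 (fully open). A call has 1 to 20 rows; each row shifts and turns the commanded pose from where the row before left it; what a row does not reach is not made up. A row lasts 1/8 s, in which the tool goes at most 62.5 mm and 10.7 degrees, less where a joint would pass 70% of its speed; a pose out of reach is approached as far as the arm can. A call is refused whole if a number of a shift passes 1 or a number of a turn 1, either way. A call with a gripper value outside its range is refused whole. The fingers move at their own pace and stop on an object; "force" is the grip in N (left out, the last holds). Time passes only in rows, so rows that do not move let the fingers close. It gives the time, the measured TCP pose, the force, the opening and the grip force at its end, in the units of the state.
- r.sense(): the state, without advancing time (a new reading comes with each control period).
- r.snapshot(name): name is "scene" or "top" or "wrist"; returns a dict with "color" (400x640x3 uint8, red, green, blue), "fx", "fy", "cx", "cy" (pixels), "R" (3x3) and "t" (3): a world point X has camera coordinates R X + t; the wrist camera has in their place "mount" (4x4, takes a point from camera to tool coordinates, whose origin is the TCP and whose axes are the flange's). Camera axes: x right, y down, z forward; pixel columns grow to the right and rows downward; lengths in mm; the calibration is good to about 2 mm. A picture is of the moment at which its call begins: read the wrist's pose just before it. There is no depth.
- r.hand_in(): hands the job in; it is judged then, once.
The state is a dict: "time": time; "joint_pos": joint angles; "qd": joint speeds; "joint_efforts": joint torques, N m; "tool_pos": TCP position; "tcp_rot": TCP orientation; "ft_force": force on the tool from outside, world axes, zero at the start; "wrist_torque": the same for the moment, N m; "finger_gap": finger opening in mm; "grip_force": force on a finger pad.
Only numpy, scipy, OpenCV 4.12 (cv2) and the standard library are available. Lean on these libraries where they do the work, as an engineer would, in place of code of your own. Each camera call takes 0.05 s, during which the arm holds its last target. There are 200 camera calls.

## Working session

There is one attempt and no reset: what is moved stays moved. The work goes in short steps, Python scripts to look and compute and a tool call to move; the robot and the scene stay as the last step left them, time stands still between calls to the robot, and variables do not carry over. Pictures are saved under pics/ and viewed, at most 11 in all, crops included, and the job is handed in when it is done.

Besides the shell and the picture viewer there is one more tool, called after ">>>" as a command line: name --argument value ..., lists and objects as JSON in quotes. apply_moves: Moves the arm, as the interface text tells. Its arguments: {"type":"object","properties":{"angular":{"type":"array"},"travel":{"type":"array"},"jaw":{"type":"array"},"force":{"type":"number"}},"required":["angular","travel","jaw"]}

```bash
mkdir -p pics; ls; python3 - <<'E'
from bench import r
import cv2
for n in("scene","top"):
    s=r.snapshot(n); cv2.imwrite(f"pics/{n}0.png",cv2.resize(s["color"][:,:,::-1],(800,500)))
    print(n,s["fx"],s["fy"],s["cx"],s["cy"],s["R"],s["t"])
print(r.sense())
E
```

```text
pics
scene 501.4522377143122 501.4522377143122 310.485406449804 198.41030862422147 [[-0.99797552 -0.06358949 -0.00111031]
 [-0.05293771  0.84022863 -0.53964197]
 [ 0.03524847 -0.5384907  -0.84189388]] [ 626.95707379  -32.05520628 1283.4250071 ]
top 454.207500947388 454.207500947388 310.4135523497857 196.5140025645561 [[-0.00924388 -0.99960499 -0.02654087]
 [-0.9923098   0.01244626 -0.12315171]
 [ 0.12343339  0.02519837 -0.99203288]] [ 160.68637036  610.44646983 1076.24494575]
{'time': 0.1, 'joint_pos': array([ 7.00499862e+01,  7.50968956e+00,  8.53249774e+01, -7.73825269e-04,
        8.72610874e+01, -4.89439145e+00]), 'qd': array([-0.02276882, -0.00167764, -0.20372313,  0.21450043, -0.01681841,
        0.04472261]), 'joint_efforts': array([ 1.62980574e-03, -5.70945597e+01, -5.01946843e+01,  6.23485084e-05,
        7.93271349e-03,  2.68872651e-05]), 'tool_pos': array([155.69194636, 578.96914507, 255.34210015]), 'tcp_rot': array([-1.79904529e+02, -7.39963704e-03,  1.64944409e+02]), 'ft_force': array([ 0.4611825 , -0.47516247, -0.60060679]), 'wrist_torque': array([ 0.05126379, -0.01223768,  0.03107942]), 'grip_force': 0.0, 'finger_gap': 85.27576598472122}
```

View pics/scene0.png

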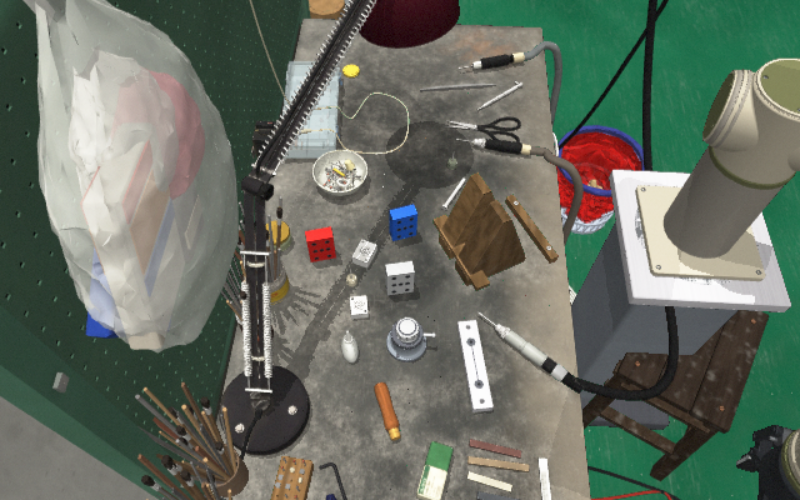

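View pics/top0.png

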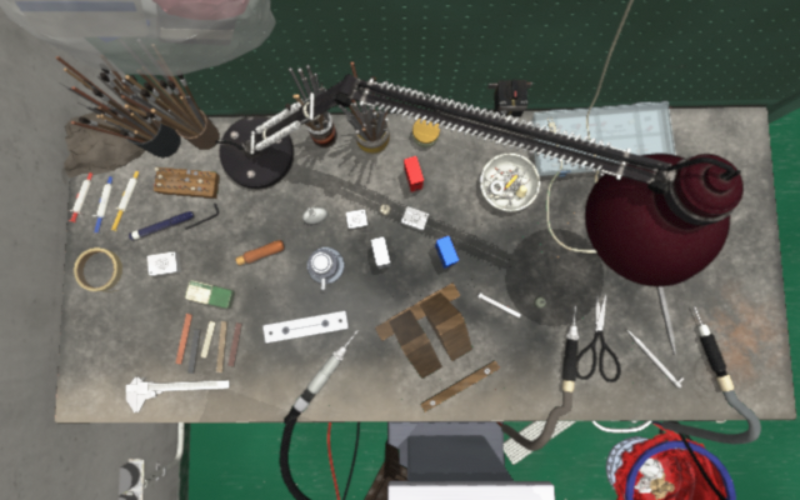

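Scene view: jack (406,330), white/steel block with holes (400,278), bar (475,365). Look-alikes are the blue block (403,222), the red block (320,244), the white inserts (364,252 and 359,307), and the white strip lower right. Top view: jack (321,263) with its tommy bar pointing at the robot (323,287), block (380,251), bar (305,327). I choose the uncoloured block next to the jack and check it in a crop.

```bash
cat > h.py <<'E'
import numpy as np, cv2
from bench import r
def ray(s,u,v):
    d=np.array([(u-s["cx"])/s["fx"],(v-s["cy"])/s["fy"],1.]); R=np.array(s["R"]);t=np.array(s["t"])
    return -R.T@t, R.T@d
def onz(s,u,v,z):
    o,d=ray(s,u,v); return o+d*(z-o[2])/d[2]
def proj(s,X):
    c=np.array(s["R"])@np.array(X,float)+np.array(s["t"]); return s["fx"]*c[0]/c[2]+s["cx"],s["fy"]*c[1]/c[2]+s["cy"]
def wrist():
    """wrist snapshot as world camera"""
    from scipy.spatial.transform import Rotation as Ro
    st=r.sense(); s=r.snapshot("wrist"); T=np.eye(4)
    T[:3,:3]=Ro.from_euler("xyz",st["tcp_rot"],degrees=True).as_matrix(); T[:3,3]=st["tool_pos"]
    C=np.linalg.inv(T@np.array(s["mount"])); s["R"]=C[:3,:3]; s["t"]=C[:3,3]; return s,st
E
python3 - <<'E'
from h import *
S=r.snapshot("scene");T=r.snapshot("top")
a=S["color"][205:335,260:410]; b=T["color"][180:280,200:350]
a=cv2.resize(a,(450,390),interpolation=cv2.INTER_CUBIC); b=cv2.resize(b,(450,300),interpolation=cv2.INTER_CUBIC)
im=np.zeros((390,800,3),np.uint8); im[:,:400]=a[:,50:]; im[:300,400:]=b[:,:400]
cv2.imwrite("pics/crop.png",im[:,:,::-1])
k=.8
print("jack top",onz(T,321*k,260*k,72),onz(S,407*k,325*k,72))
print("block",onz(T,380*k,245*k,76),onz(S,400*k,267*k,76))
for n,(u,v) in dict(bl=(263,321),br=(347,313),b2=(348,328),b3=(266,342)).items(): print(n,onz(T,u*k,v*k,18))
for n,(u,v) in dict(tommy=(323,287)).items(): print(n,onz(T,u*k,v*k,41))
for n,(u,v) in dict(bottle=(315,215),handle=(260,253),ins1=(357,218)).items(): print(n,onz(T,u*k,v*k,20))
E
```

```text
jack top [582.15287136 281.43050797  72.        ] [577.29506925 280.41384647  72.        ]
block [609.08888546 168.35924304  76.        ] [595.68325739 165.98952166  76.        ]
bl [467.36683604 404.04273231  18.        ]
br [481.55834183 237.03820188  18.        ]
b2 [452.15099117 235.0705655   18.        ]
b3 [426.20040861 397.34124061  18.        ]
tommy [532.25940768 281.71415347  41.        ]
bottle [678.9063713  301.61281722  20.        ]
handle [602.96016919 412.06244048  20.        ]
ins1 [671.57828728 216.57166967  20.        ]
```

View pics/crop.png

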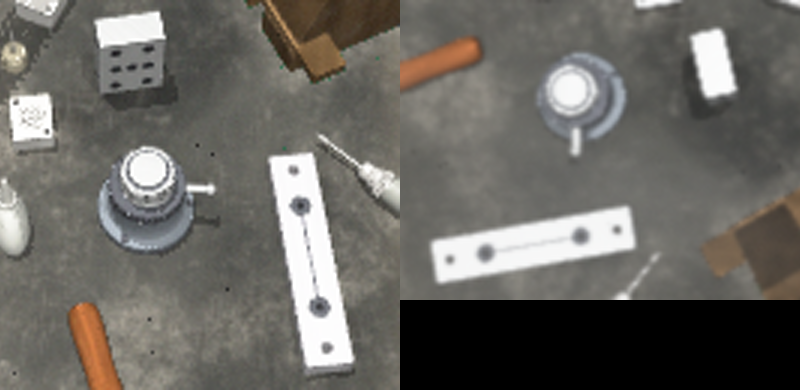

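The crop confirms it: the grey holed block stands right of the jack, the jack has a bright head, and the tommy bar points to -x (ball at about 575,152 in the crop). I'll move over it and measure from near.

>>> apply_moves --angular '[[0,0,0],[0,0,0],[0,0,0],[0,0,0],[0,0,0],[0,0,0],[0,0,0],[0,0,0],[0,0,0],[0,0,0],[0,0,0],[0,0,0],[0,0,0]]' --travel '[[0.92,-0.75,0],[0.92,-0.75,0],[0.92,-0.75,0],[0.92,-0.75,0],[0.92,-0.75,0],[0.92,-0.75,0],[0.92,-0.75,0],[0.92,-0.75,0],[0.92,-0.75,0],[0.92,-0.75,0],[0.92,-0.75,0],[0,0,0],[0,0,0]]' --jaw '[1,1,1,1,1,1,1,1,1,1,1,1,1]'

```text
time: 1.82
tool_pos: [560.3, 249.5, 255.9]
tcp_rot: [-180.0, -0.1, 164.9]
ft_force: [-0.5, -0.2, 0.2]
finger_gap: 85.1
grip_force: 0.0
```

```bash
python3 - <<'E'
from h import *
s,st=wrist(); cv2.imwrite("pics/w1.png",s["color"][:,:,::-1]); print(st["tool_pos"],st["tcp_rot"],r.tcp_to_tips,s["mount"],s["fx"])
for p in([582,281,71],[608,167,76],[532,282,41]): print(proj(s,p))
E
```

```text
[560.29631272 249.49626113 255.8647625 ] [-1.79990319e+02 -5.75594942e-02  1.64909378e+02] 25.0 [[-3.37578584e-04 -9.55525950e-01 -2.94906840e-01  7.59997144e+01]
 [ 9.99997858e-01  2.79675600e-04 -2.05086852e-03 -6.48262983e-01]
 [ 2.04213634e-03 -2.94906900e-01  9.55523809e-01 -1.17373626e+02]
 [ 0.00000000e+00  0.00000000e+00  0.00000000e+00  1.00000000e+00]] 307.5865245771852
(np.float64(350.0416303308395), np.float64(198.2676857996879))
(np.float64(251.4357967239441), np.float64(249.09498545817922))
(np.float64(337.2329465950771), np.float64(146.88130449181085))
```

View pics/w1.png

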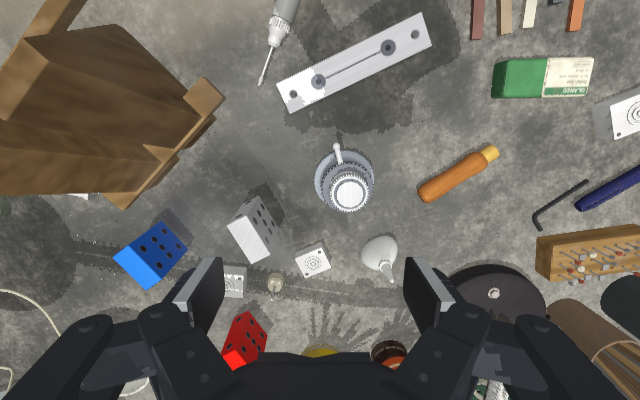

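Wrist view: jack pad at about (349,194), tommy ball (337,147), block's top face around (250,241), bar at top from (283,95) to (425,30). The red and blue blocks are well away. Measuring precisely by contours.

```bash
python3 - <<'E'
from h import *
s,st=wrist(); g=cv2.cvtColor(s["color"],cv2.COLOR_RGB2GRAY)
def blob(th,box):
    u0,v0,u1,v1=box; m=(g[v0:v1,u0:u1]>th).astype(np.uint8)
    c=max(cv2.findContours(m,0,1)[0],key=cv2.contourArea); return c+np.array([[u0,v0]])
c=blob(205,(325,170,375,215)); e=cv2.fitEllipse(c); print("pad",e, onz(s,*e[0],71)[:2], "diam mm",2*np.linalg.norm(onz(s,e[0][0]+e[1][0]/2,e[0][1],71)-onz(s,*e[0],71)))
for th in (200,215):
  c=blob(th,(220,215,285,270)); q=cv2.minAreaRect(c); b=[onz(s,*p,76)[:2] for p in cv2.boxPoints(q)]; print("block",q,np.round(b,1),[round(np.linalg.norm(b[i]-b[i-1]),1) for i in range(4)],np.mean(b,0))
for th in(150,190):
  c=blob(th,(270,5,440,130)); q=cv2.minAreaRect(c); b=[onz(s,*p,18)[:2] for p in cv2.boxPoints(q)]; print("bar",np.round(b,1),[round(np.linalg.norm(b[i]-b[i-1]),1) for i in range(4)],np.mean(b,0))
for p in((337,147),): print("ball",onz(s,*p,41))
im=cv2.resize(s["color"][140:275,215:395],(800,600),interpolation=cv2.INTER_CUBIC); cv2.imwrite("pics/w2.png",im[:,:,::-1])
E
```

```text
pad ((348.5939636230469, 193.48007202148438), (34.2281494140625, 36.22338104248047), 73.0531997680664) [576.3951073  281.25252112] diam mm 34.88824833017695
block ((247.6348419189453, 239.91571044921875), (47.16990661621094, 21.729957580566406), 57.9946174621582) [[575.7 150.4]
 [568.6 172.9]
 [618.5 184.1]
 [626.4 160.7]] [np.float64(51.8), np.float64(23.6), np.float64(51.0), np.float64(24.7)] [597.3015002  167.02250173]
block ((247.7489013671875, 240.15447998046875), (46.51365280151367, 21.029409408569336), 58.39250564575195) [[576.1 151. ]
 [569.4 172.9]
 [618.7 183.5]
 [626.2 160.9]] [np.float64(51.1), np.float64(22.9), np.float64(50.4), np.float64(23.9)] [597.57912244 167.0498874 ]
bar [[451.2 233.6]
 [424.9 397.3]
 [457.5 408.1]
 [486.7 240.4]] [np.float64(36.1), np.float64(165.8), np.float64(34.3), np.float64(170.2)] [455.05886979 319.85613787]
bar [[452.1 234.3]
 [425.6 396.7]
 [457.2 407.2]
 [486.5 240.9]] [np.float64(35.1), np.float64(164.6), np.float64(33.3), np.float64(168.8)] [455.36502652 319.75648319]
ball [531.7645222  282.20854267  41.        ]
```

View pics/w2.png

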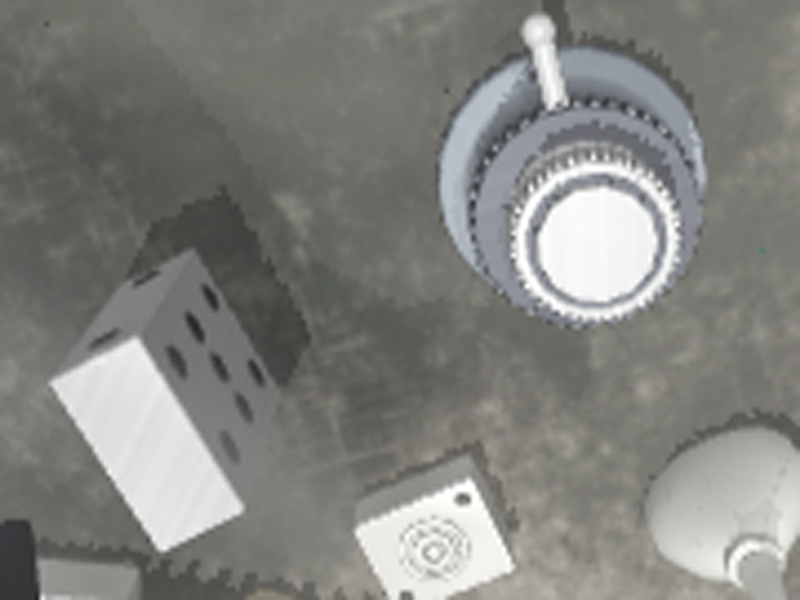

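Pad centre is about crop (596,243), i.e. pixel (349,194.7). The block top is 51x24 mm, so it matches. Next I'll measure heights by touch with shut fingers, block first.

>>> apply_moves --angular '[[0,0,0],[0,0,0],[0,0,0],[0,0,0],[0,0,0],[0,0,0],[0,0,0],[0,0,0]]' --travel '[[0.25,-0.51,0],[0.25,-0.51,-0.5],[0.25,-0.51,-0.9],[0.25,-0.51,-0.9],[0,0,-0.9],[0,0,-0.4],[0,0,0],[0,0,0]]' --jaw '[0,0,0,0,0,0,0,0]' --force 30

```text
time: 2.92
tool_pos: [601.6, 168.1, 113.9]
tcp_rot: [179.9, 0.1, 165.0]
ft_force: [0.8, 0.1, 0.4]
finger_gap: -0.1
grip_force: 0.0
```

>>> apply_moves --angular '[[0,0,0],[0,0,0],[0,0,0],[0,0,0],[0,0,0]]' --travel '[[0,0,-0.1],[0,0,-0.05],[0,0,-0.05],[0,0,0],[0,0,0]]' --jaw '[0,0,0,0,0]'

```text
time: 3.55
tool_pos: [600.7, 167.8, 104.3]
tcp_rot: [180.0, -0.0, 164.9]
ft_force: [0.4, 0.1, -0.6]
finger_gap: 0.1
grip_force: 0.0
```

>>> apply_moves --angular '[[0,0,0],[0,0,0],[0,0,0]]' --travel '[[0,0,-0.04],[0,0,-0.04],[0,0,0]]' --jaw '[0,0,0]'

```text
time: 3.92
tool_pos: [600.7, 167.8, 101.1]
tcp_rot: [180.0, 0.0, 164.9]
ft_force: [-0.4, 0.2, 1.5]
finger_gap: -0.2
grip_force: 0.3
```

>>> apply_moves --angular '[[0,0,0],[0,0,0]]' --travel '[[0,0,-0.04],[0,0,0]]' --jaw '[0,0]'

```text
time: 4.18
tool_pos: [600.7, 167.9, 101.0]
tcp_rot: [180.0, 0.0, 164.9]
ft_force: [-5.8, -2.0, 11.7]
finger_gap: 0.0
grip_force: 6.1
```

>>> apply_moves --angular '[[0,0,0],[0,0,0],[0,0,0],[0,0,0],[0,0,0],[0,0,0],[0,0,0]]' --travel '[[0,0,0.3],[-0.17,0.94,0],[-0.17,0.94,0],[-0.18,0.94,0],[0,0,-0.2],[0,0,-0.1],[0,0,0]]' --jaw '[0,0,0,0,0,0,0]'

```text
time: 5.05
tool_pos: [579.7, 279.4, 98.8]
tcp_rot: [-179.9, -0.1, 164.9]
ft_force: [0.6, -0.4, 0.5]
finger_gap: 0.2
grip_force: 0.0
```

>>> apply_moves --angular '[[0,0,0],[0,0,0],[0,0,0]]' --travel '[[0,0,-0.04],[0,0,-0.02],[0,0,0]]' --jaw '[0,0,0]'

```text
time: 5.42
tool_pos: [580.0, 280.3, 97.2]
tcp_rot: [180.0, 0.0, 164.9]
ft_force: [0.3, -0.2, -0.9]
finger_gap: 0.0
grip_force: 0.0
```

>>> apply_moves --angular '[[0,0,0],[0,0,0]]' --travel '[[0,0,-0.04],[0,0,0]]' --jaw '[0,0]'

```text
time: 5.68
tool_pos: [580.2, 280.7, 96.0]
tcp_rot: [180.0, 0.0, 164.9]
ft_force: [0.2, -0.3, 2.6]
finger_gap: -0.1
grip_force: 1.5
```

Block top reads 101.0 and jack top 96.0, so the head must rise 5.0 mm, about 112° anticlockwise. Next: rise, open, turn to start yaw 90 and look from near to centre.

>>> apply_moves --angular '[[0,0,0],[0,0,-1],[0,0,-1],[0,0,-1],[0,0,-1],[0,0,-1],[0,0,-1],[0,0,-1],[0,0,-1],[0,0,-1],[0,0,-0.37],[0,0,0],[0,0,0]]' --travel '[[0,0,0.6],[0,0,0.9],[0,0,0.5],[0,0,0],[0,0,0],[0,0,0],[0,0,0],[0,0,0],[0,0,0],[0,0,0],[0,0,0],[0,0,0],[0,0,0]]' --jaw '[0,0.5,1,1,1,1,1,1,1,1,1,1,1]'

```text
time: 7.3
tool_pos: [579.8, 280.7, 175.4]
tcp_rot: [-180.0, 0.0, 90.1]
ft_force: [-0.1, 1.3, -0.4]
finger_gap: 85.7
grip_force: 0.0
```

```bash
python3 - <<'E'
from h import *
s,st=wrist(); print(st["tool_pos"],st["tcp_rot"],[proj(s,[580,281,71]),proj(s,[601,281,71])])
cv2.imwrite("pics/w3.png",s["color"][:,:,::-1])
E
```

```text
[579.76641271 280.66022987 175.39562873] [-1.79991788e+02  3.56692685e-03  9.00648101e+01] [(np.float64(315.1575012936604), np.float64(209.30386722575972)), (np.float64(342.77431802325253), np.float64(209.3335311137123))]
```

View pics/w3.png

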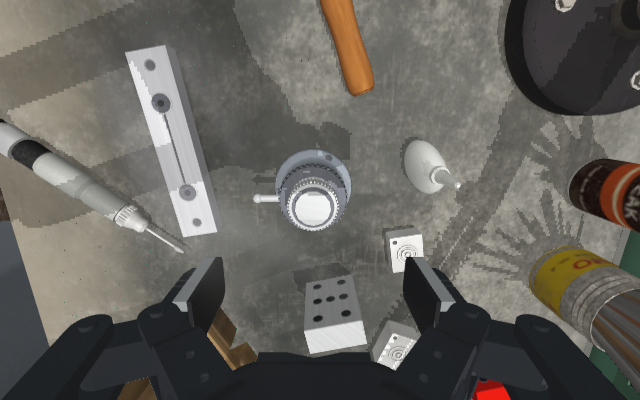

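Pad at about (313,208) against the predicted (315,209), so the centre is within about 2 mm. Block is at (335,325), well clear. I'll fit the head outline and the tommy ball.

```bash
python3 - <<'E'
from h import *
s,st=wrist(); g=cv2.cvtColor(s["color"],cv2.COLOR_RGB2GRAY)
for th in(225,235,245):
    m=(g[175:240,280:350]>th).astype(np.uint8)
    m=cv2.morphologyEx(m,cv2.MORPH_OPEN,np.ones((7,7),np.uint8))
    c=max(cv2.findContours(m,0,1)[0],key=cv2.contourArea); (u,v),rad=cv2.minEnclosingCircle(c)
    print(th,u+280,v+175,rad,onz(s,u+280,v+175,71))
print("ball",onz(s,257,198.5,40.5))
c=cv2.HoughCircles(cv2.resize(g[165:250,270:360],None,fx=4,fy=4,interpolation=2),cv2.HOUGH_GRADIENT,1,20,param1=120,param2=20,minRadius=60,maxRadius=130)
for q in c[0][:4]: print(q/4+[270,165,0],onz(s,q[0]/4+270,q[1]/4+165,71 if q[2]<90 else 68))
E
```

```text
225 312.5 207.5 17.39262580871582 [578.03956091 282.37299426  71.        ]
235 313.0 207.5 16.919023513793945 [578.4191592  282.37328748  71.        ]Traceback (most recent call last):
  File "<stdin>", line 6, in <module>
ValueError: max() iterable argument is empty
```

Centre is at (578.4, 282). Now shift, descend and grip the head.

>>> apply_moves --angular '[[0,0,0],[0,0,0],[0,0,0],[0,0,0],[0,0,0],[0,0,0],[0,0,0],[0,0,0],[0,0,0],[0,0,0]]' --travel '[[-0.03,0.03,0],[0,0,-0.8],[0,0,-0.8],[0,0,-0.6],[0,0,-0.35],[0,0,0],[0,0,0],[0,0,0],[0,0,0],[0,0,0]]' --jaw '[1,1,1,1,1,1,0.6,0.4,0.3,0.3]' --force 30

```text
time: 8.65
tool_pos: [579.3, 282.2, 74.9]
tcp_rot: [179.9, -0.0, 90.0]
ft_force: [-1.8, -0.6, 7.0]
finger_gap: 39.0
grip_force: 29.7
```

>>> apply_moves --angular '[[0,0,0.5],[0,0,0.9],[0,0,0.9],[0,0,0.9],[0,0,0.9],[0,0,0.9],[0,0,0.9],[0,0,0.9],[0,0,0.9],[0,0,0.9],[0,0,0.9],[0,0,0.9],[0,0,0.9],[0,0,0.9],[0,0,0.9],[0,0,0.9],[0,0,0],[0,0,0]]' --travel '[[0.02,0,0.02],[0,0,0.01],[0,0,0.01],[0,0,0.01],[0,0,0.01],[0,0,0.01],[0,0,0.01],[0,0,0.01],[0,0,0.01],[0,0,0.01],[0,0,0.01],[0,0,0],[0,0,0.01],[0,0,0],[0,0,0.01],[0,0,0],[0,0,0],[0,0,0]]' --jaw '[0.3,0.3,0.3,0.3,0.3,0.3,0.3,0.3,0.3,0.3,0.3,0.3,0.3,0.3,0.3,0.3,0.3,0.3]'

```text
time: 10.9
tool_pos: [579.5, 282.7, 79.9]
tcp_rot: [179.9, 0.1, -158.2]
ft_force: [-3.3, 4.3, 5.3]
finger_gap: 39.1
grip_force: 30.9
```

Turned 111.8°. Release, rise and verify the height by touch.

>>> apply_moves --angular '[[0,0,0],[0,0,0],[0,0,0],[0,0,0],[0,0,0],[0,0,0],[0,0,0],[0,0,0],[0,0,0],[0,0,0],[0,0,0],[0,0,0],[0,0,0],[0,0,0]]' --travel '[[0,0,0],[0,0,0],[0,0,0],[0,0.02,0.4],[0,0,0.5],[0,0,0],[0,0,0],[0,0,0],[0,0,0],[0,0,0],[0,0,-0.2],[0,0,-0.05],[0,0,0],[0,0,0]]' --jaw '[0.6,0.8,0.8,0.8,0.8,0.4,0,0,0,0,0,0,0,0]'

```text
time: 12.65
tool_pos: [579.5, 282.6, 105.2]
tcp_rot: [-180.0, 0.0, -158.0]
ft_force: [0.1, 0.1, -0.6]
finger_gap: 0.3
grip_force: 0.0
```

>>> apply_moves --angular '[[0,0,0],[0,0,0],[0,0,0]]' --travel '[[0,0,-0.05],[0,0,-0.05],[0,0,0]]' --jaw '[0,0,0]'

```text
time: 13.02
tool_pos: [579.5, 282.6, 101.1]
tcp_rot: [-180.0, 0.0, -158.0]
ft_force: [0.5, -0.4, 0.3]
finger_gap: 0.2
grip_force: 0.0
```

>>> apply_moves --angular '[[0,0,0],[0,0,0]]' --travel '[[0,0,-0.02],[0,0,0]]' --jaw '[0,0]'

```text
time: 13.28
tool_pos: [579.7, 282.7, 100.8]
tcp_rot: [-180.0, 0.0, -158.0]
ft_force: [-0.9, 0.1, 5.3]
finger_gap: 0.3
grip_force: 2.3
```

The head is at 100.85 against 101.05 for the block, so it is level. Next: open and grip the lock ring astride the head.

>>> apply_moves --angular '[[0,0,0],[0,0,0],[0,0,0],[0,0,0],[0,0,0],[0,0,0],[0,0,0],[0,0,0],[0,0,0],[0,0,0],[0,0,0],[0,0,0],[0,0,0],[0,0,0]]' --travel '[[0,0,0.5],[0,0,0.2],[0,0,0],[0,0,0],[0,0,0],[0,0,-0.5],[0,0,-0.5],[0,0,-0.5],[0,0,-0.35],[0,0,0],[0,0,0],[0,0,0],[0,0,0],[0,0,0]]' --jaw '[0,0.5,1,1,1,1,1,1,1,1,0.7,0.6,0.5,0.5]' --force 90

```text
time: 15.02
tool_pos: [580.4, 283.0, 56.3]
tcp_rot: [180.0, 0.1, -158.0]
ft_force: [-2.9, -0.5, 5.3]
finger_gap: 54.5
grip_force: 93.8
```

Gap 54.5 at 94 N is consistent with pad compliance (39 on the 40 mm head at 30 N). Turn clockwise, following the sink.

>>> apply_moves --angular '[[0,0,-0.5],[0,0,-0.8],[0,0,-0.8],[0,0,-0.8],[0,0,-0.8],[0,0,-0.8],[0,0,-0.8],[0,0,-0.7],[0,0,0]]' --travel '[[0,0,-0.01],[0,0,-0.01],[0,0,0],[0,0,-0.01],[0,0,-0.01],[0,0,0],[0,0,-0.01],[0,0,-0.01],[0,0,0]]' --jaw '[0.5,0.5,0.5,0.5,0.5,0.5,0.5,0.5,0.5]'

```text
time: 16.15
tool_pos: [580.5, 282.0, 54.2]
tcp_rot: [180.0, 0.1, 153.9]
ft_force: [-3.7, -5.3, 9.2]
finger_gap: 55.1
grip_force: 94.1
```

```bash
python3 - <<'E'
from h import *
st=r.sense(); print(st["tcp_rot"],st["tool_pos"],st["wrist_torque"],st["ft_force"],st["joint_efforts"][5])
E
```

```text
[1.79991691e+02 1.24043849e-01 1.53905589e+02] [580.47576755 282.01469079  54.24153243] [-1.14430585  0.71970735 -0.01528649] [-3.73734252 -5.28628576  9.1678661 ] 0.8246471732854843
```

>>> apply_moves --angular '[[0,0,-0.7],[0,0,-0.7],[0,0,-0.6],[0,0,0]]' --travel '[[0,0,-0.01],[0,0,-0.01],[0,0,0],[0,0,0]]' --jaw '[0.5,0.5,0.5,0.5]'

```text
time: 16.65
tool_pos: [580.4, 281.7, 53.7]
tcp_rot: [180.0, 0.1, 137.9]
ft_force: [-4.3, -7.4, 12.6]
finger_gap: 54.8
grip_force: 94.4
```

```bash
python3 - <<'E'
from h import *
st=r.sense(); print(st["tcp_rot"],st["tool_pos"],st["wrist_torque"],st["ft_force"],st["joint_efforts"][5])
S=r.snapshot("scene"); T=r.snapshot("top")
a=cv2.resize(S["color"][235:305,285:385],(800,560),interpolation=cv2.INTER_CUBIC); cv2.imwrite("pics/ring.png",a[:,:,::-1])
E
```

```text
[1.79991971e+02 1.22696542e-01 1.37923953e+02] [580.37701009 281.74889447  53.66905818] [-1.43424885  1.10550871  0.12733553] [-4.25955347 -7.41778314 12.57448828] 0.8637542277574539
```

View pics/ring.png

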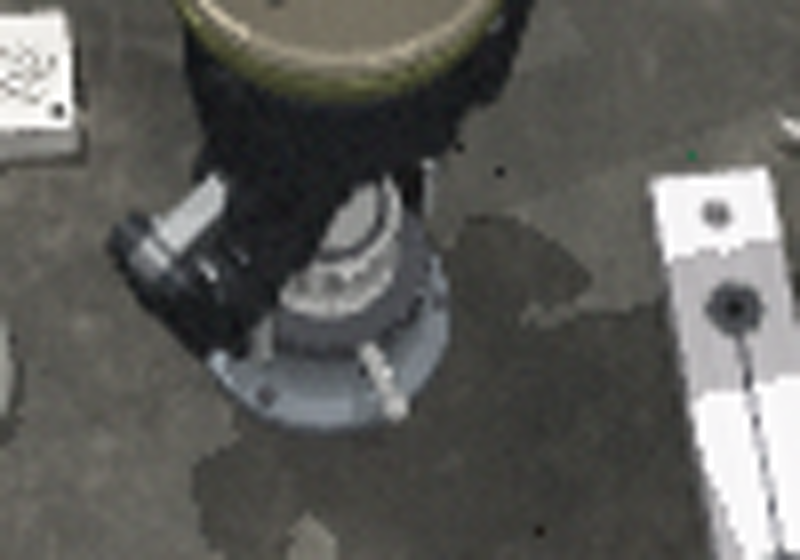

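The tommy ball has moved round to crop (395,405), so the ring turns with the grip. No stop yet, so a little more.

>>> apply_moves --angular '[[0,0,-0.5],[0,0,-0.25],[0,0,0],[0,0,0]]' --travel '[[0,0,-0.01],[0,0,0],[0,0,0],[0,0,0]]' --jaw '[0.5,0.5,0.5,0.5]'

```text
time: 17.25
tool_pos: [580.3, 281.7, 53.5]
tcp_rot: [180.0, 0.1, 132.0]
ft_force: [-5.4, -8.6, 14.1]
finger_gap: 54.7
grip_force: 94.6
```

```bash
python3 - <<'E'
from h import *
st=r.sense(); print(st["tcp_rot"],st["tool_pos"],st["wrist_torque"],st["ft_force"],st["joint_efforts"][5])
S=r.snapshot("scene")
b=onz(S,334.4,285.6,38.7); d=b-[579.6,282.6,0]; print(b,np.linalg.norm(d[:2]),np.degrees(np.arctan2(d[1],d[0])))
a=np.array([531.8,282.2])-[579.6,282.6]; print(np.degrees(np.arctan2(a[1],a[0])))
E
```

```text
[1.79995676e+02 1.28014466e-01 1.32036009e+02] [580.2895046  281.74161406  53.49392882] [-1.65918129  1.36776265  0.72500877] [-5.35432019 -8.63220498 14.1356736 ] 0.7431038282811642
[555.14248434 324.69521877  38.7       ] 48.68446893503641 120.15678472496597
-179.5205486012034
```

>>> apply_moves --angular '[[0,0,-0.4],[0,0,-0.35],[0,0,0],[0,0,0]]' --travel '[[0,0,-0.01],[0,0,0],[0,0,0],[0,0,0]]' --jaw '[0.5,0.5,0.5,0.5]'

```text
time: 17.8
tool_pos: [580.1, 281.8, 53.2]
tcp_rot: [-180.0, 0.2, 126.2]
ft_force: [-7.2, -8.5, 15.1]
finger_gap: 54.6
grip_force: 94.7
```

```bash
python3 - <<'E'
from h import *
st=r.sense(); print(st["tcp_rot"],st["tool_pos"],st["wrist_torque"],st["ft_force"],st["joint_efforts"][5])
E
```

```text
[-1.79991809e+02  1.70315893e-01  1.26217338e+02] [580.13528448 281.78626124  53.1867816 ] [-1.75275005  1.55898345  2.88014627] [-7.17865186 -8.51681418 15.11210973] 2.920403927564621
```

Torque jumped to 2.9 N m: it is tight. Release, rise and look at the ring and the bar from above the bar.

>>> apply_moves --angular '[[0,0,0],[0,0,0],[0,0,0],[0,0,0],[0,0,0],[0,0,-0.5],[0,0,-0.9],[0,0,-0.9],[0,0,-0.9],[0,0,0],[0,0,0]]' --travel '[[0,0,0],[0,0,0],[0,0,0],[0,0,0.5],[0,0,0.9],[-0.1,0,0.9],[-1,0.3,0.9],[-1,0.3,0],[-1,0.3,0],[0,0,0],[0,0,0]]' --jaw '[0.8,1,1,1,1,1,1,1,1,1,1]'

```text
time: 19.18
tool_pos: [456.1, 318.9, 179.7]
tcp_rot: [179.9, -0.0, 100.5]
ft_force: [0.5, -0.0, -0.2]
finger_gap: 85.0
grip_force: 0.0
```

```bash
python3 - <<'E'
from h import *
s,st=wrist(); print(st["tool_pos"],st["tcp_rot"],st["ft_force"])
cv2.imwrite("pics/w4.png",s["color"][:,:,::-1])
g=cv2.cvtColor(s["color"],cv2.COLOR_RGB2GRAY); print([np.round(proj(s,p)) for p in([455,320,18],[455,320,0],[579,282,76],[603,168,76])])
E
```

```text
[456.12128425 318.8645421  179.69158265] [ 1.79877790e+02 -2.23781443e-02  1.00475429e+02] [ 0.47909059 -0.04060146 -0.16263274]
[array([313., 189.]), array([313., 184.]), array([455., 278.]), array([441., 389.])]
```

View pics/w4.png

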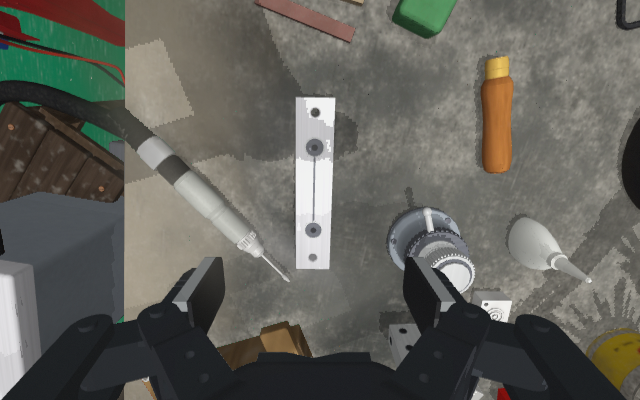

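Bar corners are at about (295,97), (335,97), (330,269), (296,269). Tommy ball at about (429,211), jack pad (453,273).

```bash
python3 - <<'E'
from h import *
s,st=wrist()
P=[onz(s,*p,18)[:2] for p in((295.5,97),(335.5,97),(330.5,269.5),(296.5,269.5))]; print(np.round(P,1))
c=np.mean(P,0); d=(P[0]+P[1])/2-(P[2]+P[3])/2; print(c,np.linalg.norm(d),"yaw",np.degrees(np.arctan2(-d[0],d[1])),np.linalg.norm(P[0]-P[1]),np.linalg.norm(P[2]-P[3]))
for u,v,z in((429,211,38.5),(453,273,76)): print(onz(s,u,v,z))
b=onz(s,429,211,38.5)-[579.6,282.6,0]; print(np.linalg.norm(b[:2]),np.degrees(np.arctan2(b[1],b[0])))
for p in ((315,112),(314,147),(313,230),(313,258)): print(onz(s,*p,18)[:2])
E
```

```text
[[425.3 397.3]
 [459.1 403.5]
 [487.6 239.8]
 [453.5 233.5]]
[456.36446077 318.53416437] 166.24294269411166 yaw 9.81738651848072 34.31556231695711 34.61763583776974
[558.69184904 323.90286154  38.5       ]
[576.2300471  286.23894861  76.        ]
46.293381251998134 116.8492423154341
[444.01764128 388.21860225]
[448.6310678  358.36986194]
[462.22934933 279.15236824]
[467.69512242 249.31632461]
```

Vision puts the tommy at about 115–117°, a turn of roughly 64°. That is ambiguous against 76° of wrist turn, so I'll repeat the earlier viewpoint over the jack and compare.

>>> apply_moves --angular '[[0,0,-0.5],[0,0,-0.5],[0,0,-0.3],[0,0,0],[0,0,0]]' --travel '[[1,-0.32,-0.1],[1,-0.32,0],[1,-0.32,0],[0.08,0,0],[0,0,0]]' --jaw '[1,1,1,1,1]'

```text
time: 19.9
tool_pos: [579.0, 279.7, 173.8]
tcp_rot: [-179.9, 0.0, 89.9]
ft_force: [0.2, -0.6, -0.3]
finger_gap: 85.5
grip_force: 0.0
```

```bash
python3 - <<'E'
from h import *
s,st=wrist(); print(st["tool_pos"],st["tcp_rot"])
cv2.imwrite("pics/w5.png",s["color"][:,:,::-1])
a=cv2.imread("pics/w3.png")[135:240,235:365]; b=s["color"][135:240,235:365,::-1]
cv2.imwrite("pics/cmp.png",np.hstack([cv2.resize(x,(400,323),interpolation=2) for x in(a,b)]))
E
```

```text
[578.98453622 279.66252049 173.75104586] [-1.79939946e+02  9.12043008e-03  8.99449672e+01]
```

View pics/cmp.png

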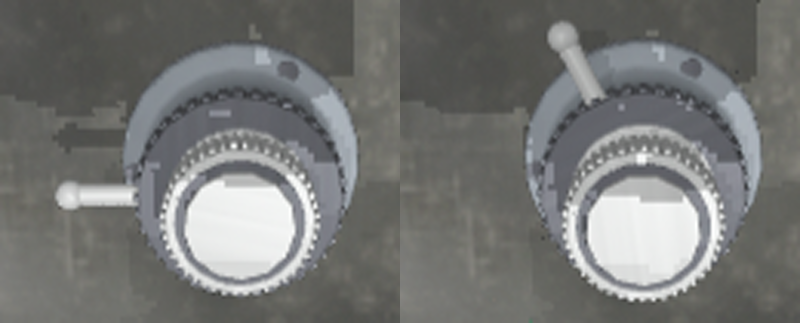

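Left (before): ball at (68,195). Right (now): ball at (563,37), bar root (595,100). Computing both angles with onz.

```bash
python3 - <<'E'
from h import *
from scipy.spatial.transform import Rotation as Ro
s=r.snapshot("wrist"); M=np.array(s["mount"])
def cam(p,e):
    T=np.eye(4);T[:3,:3]=Ro.from_euler("xyz",e,degrees=True).as_matrix();T[:3,3]=p;C=np.linalg.inv(T@M);q=dict(s);q["R"]=C[:3,:3];q["t"]=C[:3,3];return q
A=cam([579.77,280.66,175.4],[-179.99,0,90.06]);B=cam([578.98,279.66,173.75],[-179.94,0,89.94])
k=400/130
for n,c,pts in(("A",A,[(68,195,41.2),(135,196,41.2),(240,228,71)]),("B",B,[(163,37,38.3),(195,100,38.3),(242,230,76)])):
    W=[onz(c,235+u/k,135+v/k,z) for u,v,z in pts]; print(n,np.round(W,1))
    for i in(1,2):
        d=W[0]-W[i]; print(np.degrees(np.arctan2(d[1],d[0])),np.linalg.norm(d[:2]))
E
```

```text
A [[530.6 280.8  41.2]
 [549.2 280.5  41.2]
 [578.4 281.2  71. ]]
179.16570547726266 18.576102362409838
-179.5243974148225 47.78195699350994
B [[557.  323.1  38.3]
 [565.3 306.2  38.3]
 [578.  281.9  76. ]]
115.91414727921668 18.786609663060368
116.9148127821983 46.257776701761536
```

The ring turned about 63° against 76° of grip, so it most likely met its stop and sprang back. To be sure, I'll re-grip at yaw 90 (64° clear of the tommy) and push a little more, watching torque.

>>> apply_moves --angular '[[0,0,0],[0,0,0],[0,0,0],[0,0,0],[0,0,0],[0,0,0],[0,0,0],[0,0,0],[0,0,0],[0,0,0],[0,0,-0.5],[0,0,0]]' --travel '[[0.01,0.07,-0.7],[0,0,-0.8],[0,0,-0.8],[0,0,-0.5],[0,0,-0.2],[0,0,0],[0,0,0],[0,0,0],[0,0,0],[0,0,0],[0,0,0],[0,0,0]]' --jaw '[1,1,1,1,1,1,0.7,0.6,0.5,0.5,0.5,0.5]' --force 110

```text
time: 21.5
tool_pos: [579.9, 283.5, 56.8]
tcp_rot: [179.9, -0.1, 85.9]
ft_force: [-4.5, -1.2, 10.3]
finger_gap: 53.5
grip_force: 113.4
```

```bash
python3 - <<'E'
from h import *
st=r.sense(); print(st["tcp_rot"],st["tool_pos"],st["wrist_torque"],st["ft_force"],st["joint_efforts"][5])
E
```

```text
[ 1.79885469e+02 -5.92718769e-02  8.59481661e+01] [579.93512826 283.50513377  56.76461594] [-0.21025676  0.75298397  0.08643743] [-4.48861176 -1.22106965 10.30483396] 0.7000274956226349
```

>>> apply_moves --angular '[[0,0,-0.4],[0,0,0]]' --travel '[[0,0,0],[0,0,0]]' --jaw '[0.5,0.5]'

```text
time: 21.75
tool_pos: [580.0, 283.5, 56.7]
tcp_rot: [179.9, -0.1, 82.8]
ft_force: [-3.3, -1.7, 8.7]
finger_gap: 53.7
grip_force: 113.4
```

```bash
cat > t.py <<'E'
from h import *
st=r.sense(); print(st["tcp_rot"][2],st["tool_pos"],st["wrist_torque"],st["ft_force"],st["joint_efforts"][5])
E
python3 t.py
```

```text
82.824554494093 [579.97018878 283.52581399  56.72218449] [-0.23108407  0.63373744  0.99902746] [-3.27388548 -1.67735709  8.70556119] 1.461852751672268
```

>>> apply_moves --angular '[[0,0,-0.4],[0,0,0]]' --travel '[[0,0,0],[0,0,0]]' --jaw '[0.5,0.5]'

```text
time: 22.0
tool_pos: [580.0, 283.6, 56.7]
tcp_rot: [179.9, -0.0, 79.7]
ft_force: [-2.8, -1.3, 7.3]
finger_gap: 53.5
grip_force: 113.5
```

```bash
python3 t.py
```

```text
79.72442289735345 [580.01276133 283.5638656   56.72158632] [-0.23499471  0.58921362  2.1693151 ] [-2.83843531 -1.27751574  7.3303975 ] 2.6252031326293945
```

Torque rises immediately, with the same stiffness as before and no further motion. That is the stop (about 1.4 rad), and the springback leaves it near 1.3. Release and fetch the bar.

>>> apply_moves --angular '[[0,0,0],[0,0,0],[0,0,0],[0,0,0],[0,0,0],[0,0,0],[0,0,0],[0,0,0.5],[0,0,0.7],[0,0,0.7],[0,0,0.64],[0,0,0],[0,0,0]]' --travel '[[0,0,0],[0,0,0],[0,0,0],[0,0,0.5],[0,0,0.9],[0,0,0.8],[-0.3,0,0.8],[-0.9,0.3,0],[-0.9,0.3,0],[-0.9,0.3,0],[-0.1,0.01,0],[0,0,0],[0,0,0]]' --jaw '[0.8,1,1,1,1,1,1,1,1,0.8,0.7,0.7,0.7]' --force 50

```text
time: 23.62
tool_pos: [455.7, 319.4, 175.2]
tcp_rot: [179.9, -0.0, 99.8]
ft_force: [-0.4, -0.1, -0.5]
finger_gap: 59.8
grip_force: 0.0
```

>>> apply_moves --angular '[[0,0,0],[0,0,0],[0,0,0],[0,0,0],[0,0,0],[0,0,0],[0,0,0],[0,0,0],[0,0,0],[0,0,0],[0,0,0]]' --travel '[[0,0,-0.8],[0,0,-0.9],[0,0,-0.9],[0,0,-0.6],[0,0,-0.3],[0,0,-0.15],[0,0,0],[0,0,0],[0,0,0],[0,0,0],[0,0,0]]' --jaw '[0.7,0.7,0.7,0.7,0.7,0.7,0.7,0.5,0.3,0.2,0.2]' --force 50

```text
time: 25.0
tool_pos: [456.0, 320.0, 29.7]
tcp_rot: [179.9, -0.0, 99.9]
ft_force: [0.5, 0.0, 5.8]
finger_gap: 32.6
grip_force: 51.4
```

Gripped at 32.6 mm. Lift and carry over the supports.

>>> apply_moves --angular '[[0,0,0],[0,0,0],[0,0,0],[0,0,0],[0,0,0],[0,0,0],[0,0,0],[0,0,0.1],[0,0,0.1],[0,0,0.07],[0,0,0],[0,0,0],[0,0,0],[0,0,0]]' --travel '[[0,0,0.2],[0,0,0.5],[0,0,0.6],[0,0,0.6],[0,0,0.5],[0,0,0.25],[0.5,-0.34,0],[0.6,-0.45,0],[0.6,-0.45,0],[0.6,-0.45,0],[0.6,-0.4,0],[0.5,-0.28,0],[0,0,0],[0,0,0]]' --jaw '[0.2,0.2,0.2,0.2,0.2,0.2,0.2,0.2,0.2,0.2,0.2,0.2,0.2,0.2]'

```text
time: 26.75
tool_pos: [590.3, 224.7, 133.7]
tcp_rot: [-179.9, -0.0, 102.1]
ft_force: [-0.6, 0.7, -3.1]
finger_gap: 32.8
grip_force: 50.6
```

```bash
python3 - <<'E'
from h import *
S=r.snapshot("scene"); T=r.snapshot("top")
a=cv2.resize(S["color"][195:305,270:390],(420,385),interpolation=2); b=cv2.resize(T["color"][160:270,220:330],(380,380),interpolation=2)
im=np.zeros((385,800,3),np.uint8); im[:,:420]=a; im[:380,420:]=b; cv2.imwrite("pics/place.png",im[:,:,::-1])
E
python3 t.py
```

```text
102.10174603591233 [590.19920738 225.07480436 133.9634479 ] [-0.0072435  -0.00941392  0.02851329] [ 0.71285414  0.42534013 -2.82939738] 0.0047267267655115575
```

View pics/place.png

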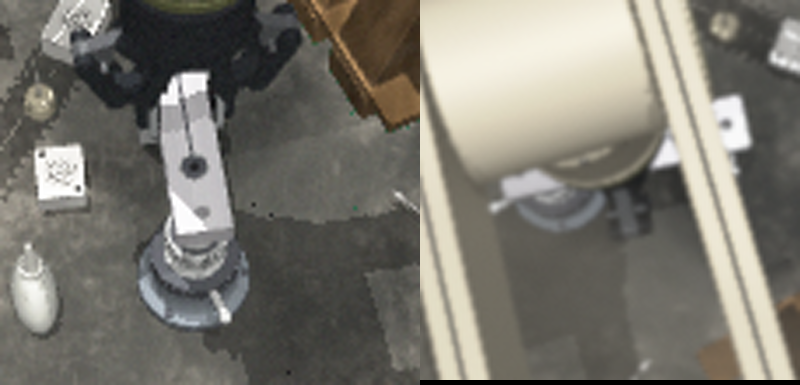

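The bar is over the jack, its near end above the pad and its far end toward the block. Now lower it.

>>> apply_moves --angular '[[0,0,0],[0,0,0],[0,0,0],[0,0,0],[0,0,0]]' --travel '[[0.03,0,-0.3],[0,0,-0.25],[0,0,-0.07],[0,0,0],[0,0,0]]' --jaw '[0.2,0.2,0.2,0.2,0.2]'

```text
time: 27.48
tool_pos: [592.5, 224.7, 109.8]
tcp_rot: [180.0, -0.0, 102.1]
ft_force: [0.0, -0.5, -2.8]
finger_gap: 32.6
grip_force: 50.6
```

>>> apply_moves --angular '[[0,0,0],[0,0,0],[0,0,0]]' --travel '[[0,0,-0.03],[0,0,-0.03],[0,0,0]]' --jaw '[0.2,0.2,0.2]'

```text
time: 27.85
tool_pos: [592.2, 224.6, 107.0]
tcp_rot: [-180.0, -0.0, 102.1]
ft_force: [0.8, 0.2, -1.6]
finger_gap: 32.3
grip_force: 50.6
```

```bash
python3 t.py
```

```text
102.06244869044279 [592.17399579 224.58460449 106.98818767] [ 0.01518759 -0.02160941 -0.05279501] [ 0.77484781  0.20912916 -1.63959133] 1.2510409987953608e-05
```

>>> apply_moves --angular '[[0,0,0],[0,0,0]]' --travel '[[0,0,-0.03],[0,0,0]]' --jaw '[0.2,0.2]'

```text
time: 28.1
tool_pos: [592.2, 224.6, 105.8]
tcp_rot: [-180.0, 0.0, 102.1]
ft_force: [0.4, -0.1, -2.7]
finger_gap: 33.1
grip_force: 50.6
```

```bash
python3 t.py
```

```text
102.06138695598449 [592.19407058 224.57022534 105.76806808] [ 0.00642491  0.00963664 -0.01693991] [ 0.40380617 -0.08599942 -2.72182613] -0.00029294735213625245
```

>>> apply_moves --angular '[[0,0,0],[0,0,0],[0,0,0]]' --travel '[[0,0,-0.02],[0,0,-0.01],[0,0,0]]' --jaw '[0.2,0.2,0.2]'

```text
time: 28.48
tool_pos: [592.4, 224.7, 105.6]
tcp_rot: [180.0, -0.0, 102.1]
ft_force: [-3.2, -0.8, 5.2]
finger_gap: 32.7
grip_force: 51.5
```

```bash
python3 t.py
```

```text
102.06326533371592 [592.43402298 224.69147439 105.62919355] [-0.19915669  0.63969471 -0.0771037 ] [-3.17400406 -0.82259532  5.24256071] -0.05407747928984463
```

Bar seated (force -2.7 to +5.2 N at the expected height). Release gently and rise.

>>> apply_moves --angular '[[0,0,0],[0,0,0],[0,0,0],[0,0,0],[0,0,0],[0,0,0],[0,0,0],[0,0,0],[0,0,0],[0,0,0]]' --travel '[[0,0,0],[0,0,0],[0,0,0],[0,0,0],[0,0,0],[0,0,0.3],[0,0,0.6],[0,0,0.9],[0,0,0.6],[0,0,0]]' --jaw '[0.45,0.55,0.7,0.8,0.8,0.8,0.8,0.8,0.8,0.8]' --force 20

```text
time: 29.72
tool_pos: [594.1, 225.2, 204.7]
tcp_rot: [179.6, -0.0, 102.1]
ft_force: [0.6, 0.2, 0.7]
finger_gap: 68.2
grip_force: 0.0
```

```bash
python3 - <<'E'
from h import *
s,st=wrist(); S=r.snapshot("scene")
a=cv2.resize(S["color"][195:305,270:390],(400,367),interpolation=2); b=cv2.resize(s["color"],(400,250))
im=np.zeros((367,800,3),np.uint8); im[:,:400]=a; im[:250,400:]=b; cv2.imwrite("pics/fin.png",im[:,:,::-1])
print(st["time"],st["ft_force"])
E
```

```text
29.725 [0.57747298 0.23007559 0.69986668]
```

View pics/fin.png

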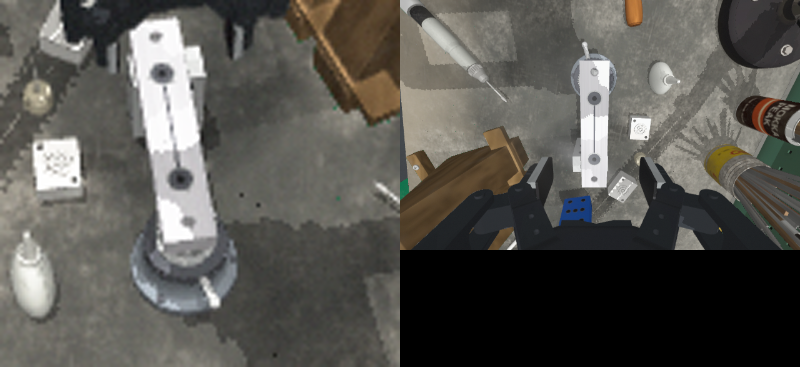

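The bar lies across jack and block: block top shows beside it at (195,62), the jack pad is under its near end (190,250), and the neighbours have not moved. Handing in.

```bash
python3 -c "
from bench import r
print(r.hand_in())"
```

```text
the job is handed in; nothing more can be done
None
```

The job is handed in, with no verdict returned: by touch the head is within about 0.2 mm of the block top, the lock ring was turned to its stop, and the bar rests across jack and block. The ring's final angle (about 1.3 rad) is inferred from torque and camera images rather than read directly.

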